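Pack and register a printing block

ROBOT

A 6-joint arm with a two-finger parallel gripper is mounted at the origin on a cart in front of the work surface, level with it; the furniture and walls round the work are solid. World frame = base frame: x ahead of the robot, y to its left, z up, the work surface at z = 0. Lengths are in m, angles in rad, forces in N, time in s.
With the tool pointing down it reaches from about 0.3 to 0.75 m from the base axis. Payload 8.5 kg.
Tool frame: the origin (TCP) lies between the finger pads; the fingertips stand 8 mm ahead of it and the grasp point (between the pads) lies 11 mm behind it (manip.tip_reach is the distance from the TCP to the fingertips, in m); z points along the fingers, y is the line along which they close (so a half turn about z gives the same grasp; the last joint's range is limited). The gripper opens to 88 mm and grips with 3 to 60 N. Pads are 18 mm wide; open, the fingers measure 123 mm over their backs; the gripper's body (75 mm by 187 mm) begins 45 mm behind the grasp point.
Start: joints at [1.114, 0.381, 1.297, -0, 1.464, -0.215], TCP at [0.132, 0.534, 0.247] pointing down, gripper open.
Joint ranges: [-3.11, 3.11], [-0.89, 2.33], [0.22, 2.48], [-1.42, 4.56], [0.17, 2.85], [-2.88, 2.88]. Speed limits (rad/s): [2.39, 2.39, 3.14, 3.14, 3.14, 3.14].

INTERFACE

Orientations are given as a rotation vector (axis times angle).
In Python, from plant import manip gives the robot as it stands. The module is installed in compiled form; this text tells all that it offers.
- The arm moves only by the tool step_arm, never from a script. Its argument "rows" is a list of rows, each a list of 3 entries, a list of its own where there are three numbers: the shift along the tool's x, y, z each as a share of 0.04 m, from -1 to 1, then the turn about the tool's z as a share of 5 degrees, from -1 to 1, then the closure, from 0 (fully open) to 1 (shut). A call has 1 to 10 rows; each row shifts and turns the commanded pose from where the row before left it, along the tool's axes as they then stand; what a row does not reach is not made up. A row lasts 1/10 s, in which the tool goes at most 50 mm and 8.59 degrees, less where a joint would pass 70% of its speed; a pose out of reach is approached as far as the arm can. A call with a number of a shift or a turn outside -1 to 1 is refused whole. A call with a gripper value outside its range is refused whole. The fingers move at their own pace and stop on an object; the grip force is fixed at half the most. Time passes only in rows, so rows that do not move let the fingers close. It gives the time, the measured TCP pose, the force, the opening and the grip force at its end, in the units of the state.
- manip.read_state(): the state, without advancing time (a new reading comes with each control period).
- manip.grab_frame(name): name is "scene" or "top" or "wrist"; returns the picture (384x512x3 uint8, blue, green, red); there is no depth.
- manip.calibration(name): a dict with "intrinsics" (3x3 intrinsics, pixels), "rvec" (rotation vector, rad) and "tvec" (3), from world to camera coordinates, as OpenCV has them; the wrist camera has in their place "mount" (4x4, takes a point from camera to tool coordinates, whose origin is the TCP and whose axes are the flange's). Camera axes: x right, y down, z forward; pixel columns grow to the right and rows downward; lengths in m; the calibration is good to about 2 mm. A picture is of the moment at which its call begins: read the wrist's pose just before it. calibration takes no time and is no camera call.
- manip.close_job(): hands the job in; it is judged then, once.
The state is a dict: "t": time; "joint_positions": joint angles; "qvel": joint speeds; "joint_torque": joint torques, N m; "ee_pos": TCP position; "eef_rot": TCP orientation; "ft_force": force on the tool from outside, world axes, zero at the start; "wrist_torque": the same for the moment, N m; "grip_width": finger opening in m; "finger_force": force on a finger pad.
Only numpy, scipy, OpenCV 4.12 (cv2) and the standard library are available. Lean on these libraries where they do the work, as an engineer would, in place of code of your own. Each camera call takes 0.05 s, during which the arm holds its last target. There are 200 camera calls.

TASK

Pack the printing bed: take the steel packing plate out of its wooden cradle (only its long sides can be gripped there), put it down on the board, take it again by its short ends and lay it flat on the floor of the channel between the aluminium fences, inside the four corner stubs. Then set the square printing block, relief up, on the plate between the fences with its edge about 20 mm short of the red line, on the open-end side, let go, and push it towards the yellow closed end until that trailing edge meets the red line, square to the channel. Drop neither part, and leave the wax tin, seam roller and bone folder where they are.

Things in the scene. Friction and masses are not known exactly. Their poses are not given: they have to be found in the camera images.
- work_board: Pale wooden board, fixed, 284 (x) x 940 (y) x 40 thick, lying flat on the table; everything stands on it. Its top is at z = 0.040 m. Origin: centre of its underside, at z = 0.
- bed: Printing bed, fixed: dark wooden base 84 (x) x 170 (y) x 8 mm, an aluminium fence 10 thick along each long side, fence tops 42 above the board. Between them a channel 58 wide runs along y, its floor 8 above the board, open at the -y end, closed at the +y end by a yellow crossbar as high as the fences (inner face y = +77). Origin: centre of the underside, on the board.
- line (a point): Point on the red line (2 wide, across both fence tops and down their inner faces), midway between the fences, 42 above the board, at y = -19 in the bed's frame; axes as the bed's. The block is right when its face towards the open (-y) end is at this line: its centre then lies 25 from it towards the closed end (+y).
- plate_place (a point): Centre of the plate's place on the channel floor, 8 above the board, at x = y = 0 of the bed; axes as the bed's. Four steel stubs 6 high, 7.5 (x) x 8 (y), stand against the fences with inner faces at y = -35.5 and +35.5; at each end 43 is left free between them for a finger.
- plate_cradle: Wooden cradle, fixed, that holds the packing plate at the start: a rest 46 wide (y), its top 14 above the board, between two cheeks at its +x and -x ends (inner faces 70 apart, each 8 thick, 60 wide, tops 42 above the board). Open at the +y and -y sides. Origin: centre of its underside.
- plate_mid (a point): Centre (half-way up) of the steel packing plate, 66 (x) x 50 (y) x 10 (z), about 0.25 kg, lying flat. At the start its x runs from cheek to cheek (along x of the cradle) and its underside is 14 above the board; in the bed its x must run along y of the bed, and its top is then 18 above the board.
- block_mid (a point): Centre (half-way up the wooden body) of the printing block: wood, 50 x 50 x 26 high plus a relief 5 high on top that cannot be gripped, about 0.1 kg. It stands on the board, relief up. Square: any of its four faces may face the open end.
- wax_tin_mid (a point): Centre of a round green wax tin, diameter 62, 46 high; bystander.
- seam_roller_mid (a point): Centre of a green-handled seam roller, 166 long (its x) x 38 x 31 high, lying down; bystander.
- bone_folder_mid (a point): Centre of a pale bone folder, a flat blade 145 long (its x) x 23 x 4 high; bystander.
- plate: The same steel packing plate; origin at the centre of its underside.
- block: The same printing block; origin at the centre of its underside.

How it is judged:
By the outcome, as a careful person would: the job done as asked, in the order asked, and still so for the second after the job is handed in, with the robot touching nothing.
It also fails if it takes over 72 s, if anything falls off the work surface, if the arm or the gripper's body presses on something with over 40 N, if the wrist force passes 120 N, or if a joint passes its speed limit or range.

## Working session

There is one attempt and no reset: what is moved stays moved. The work goes in short steps, Python scripts to look and compute and a tool call to move; the robot and the scene stay as the last step left them, time stands still between calls to the robot, and variables do not carry over. Pictures are saved under pics/ and viewed, at most 10 in all, crops included, and the job is handed in when it is done.

Besides the shell and the picture viewer there is one more tool, called after "Call:" by a JSON object that holds its "method" and its "body", one argument or row to a line. step_arm: Moves the arm, as the interface text tells. Shift numbers are shares of 0.04 m and turn numbers shares of 5 degrees, none past 1 either way. Its arguments: {"type":"object","properties":{"rows":{"type":"array"}},"required":["rows"]}

```bash
mkdir -p pics; cat > h.py <<'E'
import numpy as np, cv2
from plant import manip
def cam(n):
    c=manip.calibration(n); K=np.array(c['intrinsics'],float)
    if n=='wrist':
        s=manip.read_state(); T=np.eye(4); T[:3,:3]=cv2.Rodrigues(np.array(s['eef_rot'],float))[0]; T[:3,3]=s['ee_pos']
        W=np.linalg.inv(T@np.array(c['mount'])); return K,W[:3,:3],W[:3,3]
    return K,cv2.Rodrigues(np.array(c['rvec'],float))[0],np.array(c['tvec'],float).ravel()
def onz(C,uv,z):
    K,R,t=C; o=-R.T@t; d=R.T@np.linalg.inv(K)@np.array([uv[0],uv[1],1.]); return o+d*(z-o[2])/d[2]
def proj(C,p):
    K,R,t=C; q=K@(R@np.array(p)+t); return q[:2]/q[2]
def tri(obs):
    A=[];b=[]
    for C,uv in obs:
        K,R,t=C;o=-R.T@t;d=R.T@np.linalg.inv(K)@np.array([uv[0],uv[1],1.]);d/=np.linalg.norm(d);P=np.eye(3)-np.outer(d,d);A.append(P);b.append(P@o)
    return np.linalg.lstsq(np.vstack(A),np.hstack(b),rcond=None)[0]
E
python3 - <<'E'
from h import *
s=manip.read_state(); print({k:np.round(v,3).tolist() for k,v in s.items()}, manip.tip_reach)
C=cam('wrist'); np.savez('w0.npz',K=C[0],R=C[1],t=C[2])
for n in('scene','top','wrist'): cv2.imwrite(f'pics/{n}0.png',manip.grab_frame(n))
a=cv2.imread('pics/scene0.png');b=cv2.imread('pics/top0.png')
for n in ('scene','top','wrist'):
    K,R,t=cam(n);print(n,np.round(-R.T@t,3),np.round(R[2],2),K[0,0])
E
```

```text
{'t': 0.0, 'joint_positions': [1.114, 0.381, 1.298, -0.0, 1.464, -0.215], 'qvel': [0.001, -0.001, 0.0, -0.0, 0.0, 0.002], 'joint_torque': [0.0, -43.794, -22.456, 0.071, 0.035, -0.0], 'ee_pos': [0.132, 0.534, 0.246], 'eef_rot': [-0.379, -3.118, 0.002], 'ft_force': [-0.718, 0.137, -0.114], 'wrist_torque': [0.013, -0.011, 0.036], 'finger_force': 0.0, 'grip_width': 0.088} 0.008
scene [-0.288 -0.779  0.599] [ 0.64  0.65 -0.42] 407.14909732864294
top [0.395 0.015 1.424] [ 0.1 -0.  -1. ] 489.63586793602786
wrist [0.064 0.551 0.384] [ 0.27 -0.07 -0.96] 346.00752511750636
```

View pics/top0.png

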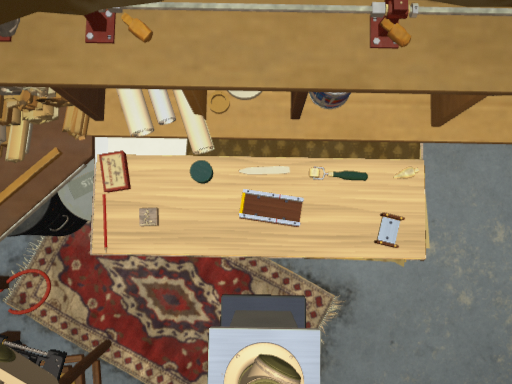

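View pics/scene0.png

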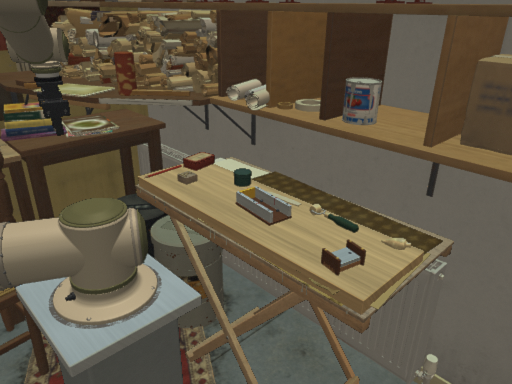

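The top view shows the cradle at (390,230), the bed at (271,208) with its yellow end to the left (+y), the block at (149,216), the tin at (201,172), the folder at (265,170) and the roller at (340,175). The scene view shows the cradle at (343,257), the bed at (263,205) and the block at (187,177).

```bash
python3 - <<'E'
from h import *
T=cam('top')
for n,uv,z in [('plate',(390,229.5),.064),('cr_c1',(391,214),.082),('cr_c2',(389,246),.082),('bedY_end',(242,204),.082),('bed_open',(300,212),.082),('bedmid',(271,208),.082),('block',(149,216),.07),('tin',(201,172),.08),('boardL',(92,257),.04),('boardR',(425,257),.04),('boardUR',(420,158),.04)]:
    print(n,np.round(onz(T,uv,z),3))
S=cam('scene'); print(tri([(T,(390,229.5)),(S,(344,257))]),tri([(T,(149,216)),(S,(187,177))]))
a=cv2.imread('pics/top0.png')
f=lambda x,y:cv2.resize(a[y-25:y+25,x-40:x+40],None,fx=7,fy=7,interpolation=cv2.INTER_CUBIC)[:, :400+160]
cv2.imwrite('pics/c.png',cv2.resize(np.vstack([np.hstack([f(271,208),f(390,230)]),np.hstack([f(149,216),f(149,216)])]),(800,500)))
E
```

```text
plate [ 0.435 -0.345  0.064]
cr_c1 [ 0.477 -0.343  0.082]
cr_c2 [ 0.39  -0.337  0.082]
bedY_end [0.498 0.066 0.082]
bed_open [ 0.479 -0.093  0.082]
bedmid [ 0.488 -0.014  0.082]
block [0.461 0.323 0.07 ]
tin [0.585 0.182 0.08 ]
boardL [0.345 0.485 0.04 ]
boardR [ 0.361 -0.449  0.04 ]
boardUR [ 0.642 -0.439  0.04 ]
[ 0.43443761 -0.34419811  0.06143836] [0.46009442 0.32830343 0.05457709]
```

View pics/c.png

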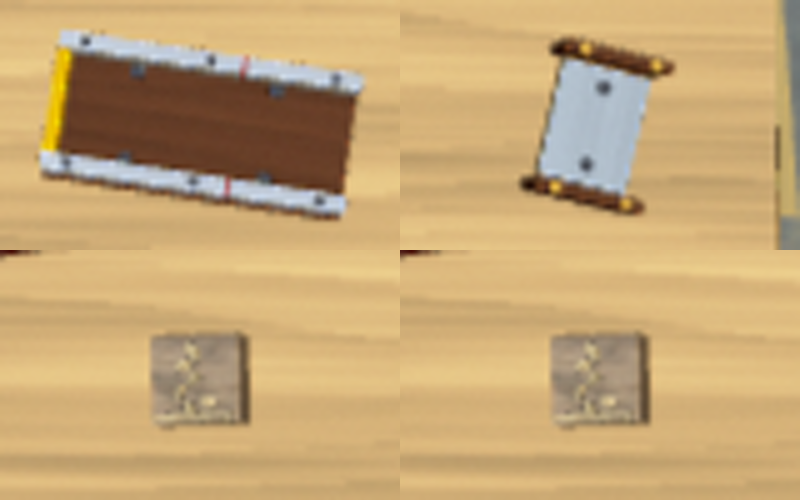

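The enlarged crop shows the bed and plate turned about -9° to -12° and the block roughly square to the world axes. I'm moving now, with wrist views of the block and bed on the way to the cradle.

Call:
{"method": "step_arm", "body": {
  "rows": [
    [[-0.92,-0.31,0],0,0],
    [[-0.92,-0.31,0],0,0],
    [[-0.92,-0.31,0],0,0],
    [[-0.92,-0.31,0],0,0],
    [[-0.92,-0.31,0],0,0],
    [[-0.92,-0.31,0],0,0],
    [[-0.92,-0.31,0],0,0],
    [[-0.92,-0.31,0],0,0],
    [[-0.92,-0.31,0],0,0],
    [[0,0,0],0,0]
  ]
}}

```text
t: 1.15
ee_pos: [0.4296, 0.344, 0.246]
eef_rot: [0.386, 3.118, -0.001]
ft_force: [-0.2, 0.5, -0.1]
grip_width: 0.0883
finger_force: 0.0
```

```bash
cat >> h.py <<'E'
def snap(name):
    C=cam('wrist'); im=manip.grab_frame('wrist'); cv2.imwrite(f'pics/{name}.png',im); np.savez(name+'.npz',K=C[0],R=C[1],t=C[2])
    s=manip.read_state(); print(name,round(s['t'],2),np.round(s['ee_pos'],4),np.round(s['eef_rot'],3),'w',round(s['grip_width'],4),'f',np.round(s['ft_force'],1)); return im
def ld(name):
    d=np.load(name+'.npz'); return d['K'],d['R'],d['t']
def tool():
    s=manip.read_state(); return np.array(s['ee_pos']),cv2.Rodrigues(np.array(s['eef_rot'],float))[0]
def go(x,y,z,yaw):
    "tool-y yaw (deg from world y); print total shift in tool units, and turns"
    p,R=tool(); ty=R[:,1]; cy=np.degrees(np.arctan2(-ty[0],ty[1])); print('units',np.round(R.T@(np.array([x,y,z])-p)/.04,2),'turns',np.round(-(yaw-cy)/5,2),'yaw now',round(cy,2))
E
python3 - <<'E'
from h import *
snap('w1'); go(.475,-.014,.247,-10)
E
```

```text
w1 1.2 [0.4278 0.3452 0.2462] [-3.840e-01 -3.117e+00  1.000e-03] w 0.088 f [-0.7 -0.8 -0.5]
units [-3.32 -8.43 -0.02] turns -0.81 yaw now -14.04
```

Call:
{"method": "step_arm", "body": {
  "rows": [
    [[-0.37,-0.94,0],-0.4,0],
    [[-0.37,-0.94,0],-0.4,0],
    [[-0.37,-0.94,0],0,0],
    [[-0.37,-0.94,0],0,0],
    [[-0.37,-0.94,0],0,0],
    [[-0.37,-0.94,0],0,0],
    [[-0.37,-0.94,0],0,0],
    [[-0.37,-0.94,0],0,0],
    [[-0.37,-0.94,0],0,0],
    [[0,0,0],0,0]
  ]
}}

```text
t: 2.2
ee_pos: [0.4961, -0.0131, 0.2465]
eef_rot: [-0.275, -3.129, 0.001]
ft_force: [1.2, 0.2, -0.5]
grip_width: 0.0881
finger_force: 0.0
```

```bash
python3 - <<'E'
from h import *
snap('w2'); go(.43,-.34,.20,-11.5)
E
```

```text
w2 2.25 [ 0.4956 -0.0112  0.2465] [-0.273 -3.129 -0.   ] w 0.0884 f [0.3 0.9 0.2]
units [ 0.19 -8.38  1.16] turns 0.3 yaw now -9.98
```

Call:
{"method": "step_arm", "body": {
  "rows": [
    [[0.02,-0.93,0],0.3,0],
    [[0.02,-0.93,0],0,0],
    [[0.02,-0.93,0],0,0],
    [[0.02,-0.93,0],0,0],
    [[0.02,-0.93,0.1],0,0],
    [[0.02,-0.93,0.2],0,0],
    [[0.02,-0.93,0.3],0,0],
    [[0.02,-0.93,0.3],0,0],
    [[0.02,-0.93,0.3],0,0],
    [[0,0,0],0,0]
  ]
}}

```text
t: 3.25
ee_pos: [0.4232, -0.3388, 0.197]
eef_rot: [-0.313, -3.124, -0.003]
ft_force: [0.4, 0.5, -0.8]
grip_width: 0.0878
finger_force: 0.0
```

```bash
python3 - <<'E'
from h import *
snap('w3')
a=[cv2.imread(f'pics/w{i}.png') for i in (1,2,3)]
cv2.imwrite('pics/w23.png',np.hstack([cv2.resize(a[1][:, 56:456],None,fx=1,fy=1),a[2][:,56:456]]))
cv2.imwrite('pics/w1c.png',a[0])
E
```

```text
w3 3.3 [ 0.4238 -0.3371  0.1979] [-3.120e-01 -3.125e+00 -3.000e-03] w 0.0882 f [-0.7  0.8  1.2]
```

View pics/w23.png

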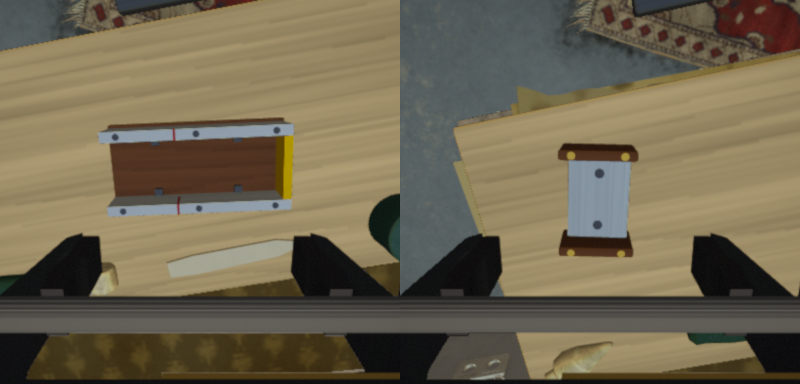

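The wrist views show the bed with its red line at (230,134) and (235,206) in w2, and the plate at about (223..286, 160..237) in w3, with the cradle's cheeks above and below it.

```bash
python3 - <<'E'
from h import *
C=ld('w3');im=cv2.imread('pics/w3.png')
q=[onz(C,(u,v),.064) for u,v in [(225,160),(286,162),(284,237),(223,237)]]
print(np.round(q,4)); c=np.mean(q,0); print('plate',c)
d=(q[0]+q[1]-q[2]-q[3]);print('long yaw',np.degrees(np.arctan2(-d[1],-d[0])),[np.linalg.norm(q[i]-q[(i+1)%4]) for i in range(4)])
# height check: top view + wrist
T=cam('top');print(tri([(T,(389.3,230)),(C,np.mean([(225,160),(286,162),(284,237),(223,237)],0))]))
go(c[0],c[1],.054,-11.5)
C=ld('w2');im=cv2.imread('pics/w2.png').astype(int)
b,g,r=im[...,0],im[...,1],im[...,2]
m=((r-g>70)&(r>120)).astype(np.uint8);m[:100]=0;m[230:]=0
n,l,s,ce=cv2.connectedComponentsWithStats(m)
for i in range(1,n):
  if s[i,4]>5: print('red',s[i],ce[i],np.round(onz(C,ce[i],.082),4))
y=((r>150)&(g>120)&(b<80)).astype(np.uint8);y[:100]=0;y[230:]=0
n,l,s,ce=cv2.connectedComponentsWithStats(y)
for i in range(1,n):
  if s[i,4]>5: print('yel',s[i],ce[i],np.round(onz(C,ce[i],.082),4))
for u,v in [(156,137),(348,127),(349,206),(165,212)]: print(np.round(onz(C,(u,v),.082),4))
E
```

```text
[[ 0.399  -0.3558  0.064 ]
 [ 0.4102 -0.3088  0.064 ]
 [ 0.473  -0.3215  0.064 ]
 [ 0.4627 -0.3719  0.064 ]]
plate [ 0.43622952 -0.33952271  0.064     ]
long yaw -12.793805886708046 [np.float64(0.04831694521067983), np.float64(0.06403538308879697), np.float64(0.05140819237382017), np.float64(0.06570539675830561)]
[ 0.43314386 -0.33964352  0.0734915 ]
units [-0.32 -0.    3.6 ] turns 0.02 yaw now -11.4
yel [340 136  10  63 538] [344.17286245 166.31784387] [0.5017 0.0684 0.082 ]
[ 0.4476 -0.0896  0.082 ]
[0.468  0.0751 0.082 ]
[0.5394 0.069  0.082 ]
[ 0.5157 -0.0986  0.082 ]
```

Call:
{"method": "step_arm", "body": {
  "rows": [
    [[-0.32,0,0.6],0,0],
    [[0,0,0.6],0,0],
    [[0,0,0.6],0,0],
    [[0,0,0.6],0,0],
    [[0,0,0.6],0.1,0],
    [[0,0,0.4],0,0],
    [[0,0,0.18],0,0],
    [[0,0,0],0,0]
  ]
}}

```text
t: 4.1
ee_pos: [0.4369, -0.3385, 0.0555]
eef_rot: [-0.321, -3.125, -0.001]
ft_force: [0.6, -0.0, -0.4]
grip_width: 0.0881
finger_force: 0.0
```

Call:
{"method": "step_arm", "body": {
  "rows": [
    [[0,0,0],0,1],
    [[0,0,0],0,1],
    [[0,0,0],0,1],
    [[0,0,0],0,1],
    [[0,0,0],0,1],
    [[0,0,0],0,1]
  ]
}}

```text
t: 4.7
ee_pos: [0.4362, -0.3402, 0.0558]
eef_rot: [0.325, 3.125, -0.0]
ft_force: [-1.0, 0.6, 2.5]
grip_width: 0.0495
finger_force: 29.9
```

Call:
{"method": "step_arm", "body": {
  "rows": [
    [[0,0,-0.3],0,1],
    [[0,0,-0.5],0,1],
    [[0,0,-0.6],0,1],
    [[0,0,-0.5],0,1]
  ]
}}

```text
t: 5.1
ee_pos: [0.4362, -0.3401, 0.1331]
eef_rot: [0.324, 3.125, -0.0]
ft_force: [0.3, -0.4, -2.8]
grip_width: 0.0496
finger_force: 29.9
```

```bash
python3 - <<'E'
from h import *
s=manip.read_state();print(np.round(s['joint_positions'],2),s['finger_force'],s['ft_force'],s['ee_pos'])
go(.43,-.205,.12,-99); 
E
```

```text
[-0.88  0.49  1.46 -0.    1.18 -2.24] 29.884996712207794 [ 0.2514323  -0.41697276 -2.79981138] [ 0.43615924 -0.34010993  0.13313851]
units [0.84 3.27 0.33] turns 17.43 yaw now -11.85
```

Call:
{"method": "step_arm", "body": {
  "rows": [
    [[0.2,0.8,0],0,1],
    [[0.2,0.8,0],0,1],
    [[0.2,0.8,0],0,1],
    [[0.2,0.8,0],0,1],
    [[0,0,0],1,1],
    [[0,0,0],1,1],
    [[0,0,0],1,1],
    [[0,0,0],1,1],
    [[0,0,0],1,1],
    [[0,0,0],1,1]
  ]
}}

```text
t: 6.1
ee_pos: [0.4311, -0.2082, 0.132]
eef_rot: [-1.127, -2.932, 0.0]
ft_force: [-0.0, -0.2, -3.1]
grip_width: 0.0497
finger_force: 29.9
```

Call:
{"method": "step_arm", "body": {
  "rows": [
    [[0,0,0],1,1],
    [[0,0,0],1,1],
    [[0,0,0],1,1],
    [[0,0,0],1,1],
    [[0,0,0],1,1],
    [[0,0,0],1,1],
    [[0,0,0],1,1],
    [[0,0,0],1,1],
    [[0,0,0],1,1],
    [[0,0,0],1,1]
  ]
}}

```text
t: 7.1
ee_pos: [0.4311, -0.2082, 0.132]
eef_rot: [-2.261, -2.181, 0.0]
ft_force: [-0.1, -0.1, -2.8]
grip_width: 0.0496
finger_force: 29.9
```

Call:
{"method": "step_arm", "body": {
  "rows": [
    [[0,0,0],1,1],
    [[0,0,0],0.4,1],
    [[0,0,0.4],0,1],
    [[0,0,0.6],0,1],
    [[0,0,0.4],0,1],
    [[0,0,0],0,1]
  ]
}}

```text
t: 7.7
ee_pos: [0.4304, -0.2078, 0.0745]
eef_rot: [-2.384, -2.041, 0.001]
ft_force: [0.3, 1.4, -2.1]
grip_width: 0.0496
finger_force: 29.9
```

```bash
python3 - <<'E'
from h import *
s=manip.read_state();print(s['t'],np.round(s['joint_positions'],2),s['finger_force'],s['ft_force'],s['ee_pos'])
go(.43,-.205,.042,-99); 
E
```

```text
7.7 [-0.7   0.47  1.74 -0.    0.94 -0.54] 29.88478124141693 [ 0.3333774   1.3843419  -2.13295565] [ 0.43041574 -0.20776033  0.07446838]
units [ 0.07 -0.02  0.81] turns 0.03 yaw now -98.86
```

The plate sits 6 mm above the fingertips, so letting go on the board would drop it. I'll put it back in the cradle and grip it again higher up.

Call:
{"method": "step_arm", "body": {
  "rows": [
    [[0,0,-0.7],0,1],
    [[0,0,-0.7],-0.4,1],
    [[0,0,-0.06],-1,1],
    [[0,0,0],-1,1],
    [[0,0,0],-1,1],
    [[0,0,0],-1,1],
    [[0,0,0],-1,1],
    [[0,0,0],-1,1],
    [[0,0,0],-1,1],
    [[0,0,0],-1,1]
  ]
}}

```text
t: 8.7
ee_pos: [0.4313, -0.2084, 0.1353]
eef_rot: [1.49, 2.764, -0.0]
ft_force: [0.6, 0.0, -3.6]
grip_width: 0.0495
finger_force: 29.9
```

Call:
{"method": "step_arm", "body": {
  "rows": [
    [[0,0,0],-1,1],
    [[0,0,0],-1,1],
    [[0,0,0],-1,1],
    [[0,0,0],-1,1],
    [[0,0,0],-1,1],
    [[0,0,0],-1,1],
    [[0,0,0],-1,1],
    [[0,0,0],-1,1],
    [[0,0,0],-1,1],
    [[0,0,0],0,1]
  ]
}}

```text
t: 9.7
ee_pos: [0.4313, -0.2084, 0.1351]
eef_rot: [0.323, 3.124, -0.001]
ft_force: [0.2, -0.2, -2.2]
grip_width: 0.0495
finger_force: 29.9
```

Call:
{"method": "step_arm", "body": {
  "rows": [
    [[-0.2,-0.8,0],0,1],
    [[-0.2,-0.8,0],0,1],
    [[-0.2,-0.8,0],0,1],
    [[-0.2,-0.8,0],0,1],
    [[0,0,0],0,1],
    [[0,0,0],0,1]
  ]
}}

```text
t: 10.3
ee_pos: [0.436, -0.3402, 0.1342]
eef_rot: [-0.329, -3.124, -0.001]
ft_force: [0.3, 0.5, -3.4]
grip_width: 0.0501
finger_force: 29.9
```

```bash
python3 - <<'E'
from h import *
im=snap('w4'); s=manip.read_state();print(np.round(s['joint_positions'],2),s['finger_force'])
cv2.imwrite('pics/w4c.png',cv2.resize(im[100:340,100:412],None,fx=2.5,fy=2.5))
go(.4362,-.3402,.0558,-11.85)
E
```

```text
w4 10.35 [ 0.4361 -0.3395  0.1342] [-3.270e-01 -3.124e+00 -1.000e-03] w 0.0499 f [ 0.1 -0.  -2.5]
[-0.88  0.49  1.46  0.    1.19 -2.24] 29.884902834892273
units [-0.01 -0.02  1.96] turns -0.02 yaw now -11.93
```

View pics/w4c.png

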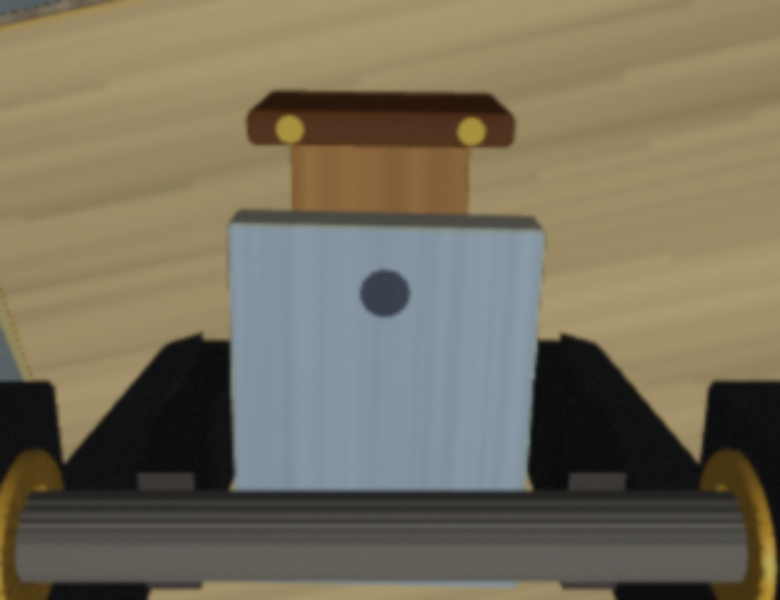

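The plate hangs centred over the rest, with its near edge at (230..543, 215..230) below the cheek at (250..515, 90..145). It is safe to lower back.

Call:
{"method": "step_arm", "body": {
  "rows": [
    [[0,0,0.5],-0.1,1],
    [[0,0,0.5],0,1],
    [[0,0,0.4],0,1],
    [[0,0,0.25],0,1],
    [[0,0,0.15],0,1],
    [[0,0,0.1],0,1],
    [[0,0,0.04],0,1],
    [[0,0,0],0,1]
  ]
}}

```text
t: 11.15
ee_pos: [0.4364, -0.3402, 0.0567]
eef_rot: [0.311, 3.126, -0.001]
ft_force: [0.6, 0.9, -3.2]
grip_width: 0.0498
finger_force: 29.9
```

Call:
{"method": "step_arm", "body": {
  "rows": [
    [[0,0,0.03],0,1],
    [[0,0,0],0,1]
  ]
}}

```text
t: 11.35
ee_pos: [0.4364, -0.3404, 0.0558]
eef_rot: [0.311, 3.125, -0.001]
ft_force: [-0.7, 0.5, 0.7]
grip_width: 0.0495
finger_force: 29.9
```

Call:
{"method": "step_arm", "body": {
  "rows": [
    [[0,0,0],0,0.35],
    [[0,0,0],0,0.35],
    [[0,0,0],0,0.35],
    [[0,0,-0.18],0,0.35],
    [[0,0,0],0,0.35]
  ]
}}

```text
t: 11.85
ee_pos: [0.4366, -0.3405, 0.0633]
eef_rot: [0.311, 3.125, -0.002]
ft_force: [0.1, -0.2, -0.7]
grip_width: 0.0572
finger_force: 0.0
```

Call:
{"method": "step_arm", "body": {
  "rows": [
    [[0,0,0],0,1],
    [[0,0,0],0,1],
    [[0,0,0],0,1],
    [[0,0,0],0,1]
  ]
}}

```text
t: 12.25
ee_pos: [0.4363, -0.3402, 0.0626]
eef_rot: [0.311, 3.126, -0.001]
ft_force: [-0.6, 1.1, 5.6]
grip_width: 0.0493
finger_force: 29.9
```

Call:
{"method": "step_arm", "body": {
  "rows": [
    [[0,0,-0.2],0,1],
    [[0,0,-0.5],0,1],
    [[0,0,-0.6],0,1],
    [[0,0,-0.5],0,1],
    [[0.2,0.8,0],0,1],
    [[0.2,0.8,0],0,1],
    [[0.2,0.8,0],0,1],
    [[0.2,0.8,0],0,1],
    [[0,0,0],0,1],
    [[0,0,0],0,1]
  ]
}}

```text
t: 13.25
ee_pos: [0.4301, -0.2081, 0.1345]
eef_rot: [-0.309, -3.126, 0.0]
ft_force: [0.1, -1.1, -2.3]
grip_width: 0.0494
finger_force: 29.9
```

Call:
{"method": "step_arm", "body": {
  "rows": [
    [[0,0,0],1,1],
    [[0,0,0],1,1],
    [[0,0,0],1,1],
    [[0,0,0],1,1],
    [[0,0,0],1,1],
    [[0,0,0],1,1],
    [[0,0,0],1,1],
    [[0,0,0],1,1],
    [[0,0,0],1,1],
    [[0,0,0],1,1]
  ]
}}

```text
t: 14.25
ee_pos: [0.4301, -0.2096, 0.1343]
eef_rot: [1.609, 2.698, -0.0]
ft_force: [-0.7, 0.4, -2.6]
grip_width: 0.0498
finger_force: 29.9
```

Call:
{"method": "step_arm", "body": {
  "rows": [
    [[0,0,0],1,1],
    [[0,0,0],1,1],
    [[0,0,0],1,1],
    [[0,0,0],1,1],
    [[0,0,0],1,1],
    [[0,0,0.3],1,1],
    [[0,0,0.5],1,1],
    [[0,0,0.5],0.4,1],
    [[0,0,0.4],0,1],
    [[0,0,0.2],0,1]
  ]
}}

```text
t: 15.25
ee_pos: [0.4298, -0.2092, 0.0571]
eef_rot: [-2.377, -2.051, 0.001]
ft_force: [0.6, -0.3, -1.9]
grip_width: 0.0493
finger_force: 29.9
```

Call:
{"method": "step_arm", "body": {
  "rows": [
    [[0,0,0.1],0,1],
    [[0,0,0.06],0,1],
    [[0,0,0],0,1],
    [[0,0,0],0,1]
  ]
}}

```text
t: 15.65
ee_pos: [0.4303, -0.2086, 0.0525]
eef_rot: [2.377, 2.053, 0.0]
ft_force: [-0.0, 0.1, -2.7]
grip_width: 0.0496
finger_force: 29.9
```

Call:
{"method": "step_arm", "body": {
  "rows": [
    [[0,0,0.05],0,1],
    [[0,0,0.03],0,1],
    [[0,0,0],0,1]
  ]
}}

```text
t: 15.95
ee_pos: [0.43, -0.2083, 0.0487]
eef_rot: [-2.377, -2.054, 0.0]
ft_force: [-0.0, -0.0, -3.2]
grip_width: 0.0496
finger_force: 29.9
```

Call:
{"method": "step_arm", "body": {
  "rows": [
    [[0,0,0.02],0,1],
    [[0,0,0],0,1]
  ]
}}

```text
t: 16.15
ee_pos: [0.43, -0.2084, 0.0486]
eef_rot: [2.377, 2.054, -0.0]
ft_force: [-2.0, 1.8, 6.2]
grip_width: 0.0494
finger_force: 29.9
```

Call:
{"method": "step_arm", "body": {
  "rows": [
    [[0,0,0],0,0.5],
    [[0,0,0],0,0],
    [[0,0,0],0,0],
    [[0,0,-0.5],0,0],
    [[0,0,-0.8],-0.5,0],
    [[0,0,-0.8],-1,0],
    [[0,0,-0.8],-1,0],
    [[0,0,-0.5],-1,0],
    [[0,0,0],-1,0],
    [[0,0,0],-1,0]
  ]
}}

```text
t: 17.15
ee_pos: [0.4301, -0.2084, 0.1845]
eef_rot: [1.816, 2.562, -0.0]
ft_force: [0.8, -0.4, 0.3]
grip_width: 0.0882
finger_force: 0.0
```

Call:
{"method": "step_arm", "body": {
  "rows": [
    [[0,0,0],-1,0],
    [[0,0,0],-1,0],
    [[0,0,0],-1,0],
    [[0,0,0],-1,0],
    [[0,0,0],-1,0],
    [[0,0,0],-1,0],
    [[0,0,0],-1,0],
    [[0,0,0],-1,0],
    [[0,0,0],-1,0],
    [[0,0,0],-1,0]
  ]
}}

```text
t: 18.15
ee_pos: [0.4299, -0.2083, 0.1838]
eef_rot: [-0.563, -3.09, -0.0]
ft_force: [-0.0, -0.0, 0.5]
grip_width: 0.0879
finger_force: 0.0
```

Call:
{"method": "step_arm", "body": {
  "rows": [
    [[0,0,0],-1,0],
    [[0,0,0],-1,0],
    [[0,0,0],0,0],
    [[0,0,0],0,0]
  ]
}}

```text
t: 18.55
ee_pos: [0.43, -0.2083, 0.1839]
eef_rot: [-0.301, -3.127, -0.0]
ft_force: [-0.6, 0.4, 0.1]
grip_width: 0.0881
finger_force: 0.0
```

```bash
python3 - <<'E'
from h import *
im=snap('w5'); go(.43,-.21,.05,-9.5)
cv2.imwrite('pics/w5c.png',cv2.resize(im[60:300,130:450],None,fx=2.5,fy=2.5))
E
```

```text
w5 18.6 [ 0.43   -0.2083  0.1839] [-0.3   -3.127 -0.   ] w 0.0882 f [ 0.1 -0.4 -0.4]
units [-0.01 -0.04  3.35] turns -0.29 yaw now -10.97
```

View pics/w5c.png

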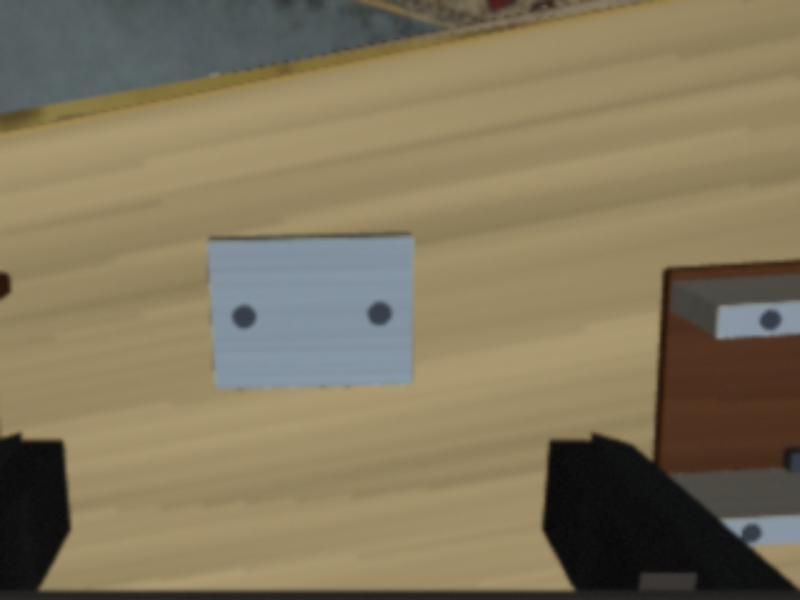

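The plate lies flat on the board with its corners at crop pixels (210,238), (413,234), (412,383) and (215,387). The bed's open end is at the right.

```bash
python3 - <<'E'
from h import *
C=ld('w5')
px=[(u/2.5+130,v/2.5+60) for u,v in [(210,238),(413,234),(412,383),(215,387)]]
q=np.array([onz(C,p,.05) for p in px]); c=q.mean(0); print(np.round(q,4),c,[round(np.linalg.norm(q[i]-q[(i+1)%4]),4) for i in range(4)])
d=q[1]+q[2]-q[0]-q[3]; yaw=np.degrees(np.arctan2(-d[0],d[1])); print('yaw',yaw); go(c[0],c[1],.0495,yaw)
im=cv2.imread('pics/w2.png'); C=ld('w2')
v=im[110:225,145:360]; cv2.imwrite('pics/w2c.png',cv2.resize(v,None,fx=3.7,fy=3.7,interpolation=cv2.INTER_CUBIC))
E
```

```text
[[ 0.4009 -0.2336  0.05  ]
 [ 0.4119 -0.1704  0.05  ]
 [ 0.4609 -0.1785  0.05  ]
 [ 0.4499 -0.243   0.05  ]] [ 0.43089587 -0.20639701  0.05      ] [np.float64(0.0641), np.float64(0.0497), np.float64(0.0654), np.float64(0.0499)]
yaw -9.771301469263808
units [-0.01  0.05  3.36] turns -0.24 yaw now -10.97
```

View pics/w2c.png

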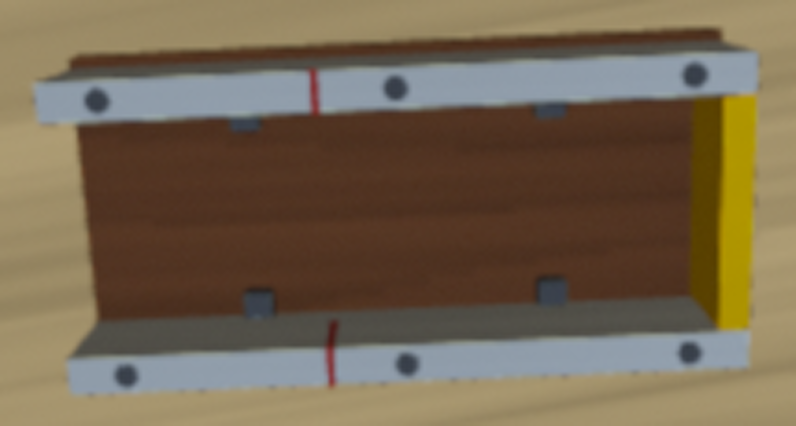

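The enlarged w2 view shows the fence-top corners, with the red line at (317,113)-(313,70) and (331,348)-(332,385) and the stubs inside. I'll fit the bed pose to these and grip the plate.

```bash
python3 - <<'E'
from h import *
from scipy.optimize import least_squares
C=ld('w2')
px=np.array([(37,83),(38,123),(755,52),(755,93),(72,358),(72,393),(748,331),(748,366),(317,113),(313,70),(331,348),(332,385)],float)/3.7+[145,110]
M=np.array([(-39,-85),(-29,-85),(-39,85),(-29,85),(29,-85),(39,-85),(29,85),(39,85),(-29,-19),(-39,-19),(29,-19),(39,-19)])/1e3
def P(p,M,z=None):
    c,s=np.cos(p[2]),np.sin(p[2]); return np.c_[p[0]+c*M[:,0]-s*M[:,1],p[1]+s*M[:,0]+c*M[:,1],np.full(len(M),p[3] if z is None else z)]
f=lambda p:(np.array([proj(C,q) for q in P(p,M)])-px).ravel()
r=least_squares(f,[.49,-.01,-.15,.082]);print(r.x,np.degrees(r.x[2]),np.round(r.fun.reshape(-1,2),1).tolist())
g=lambda p:(np.array([proj(C,q) for q in P(list(p)+[.082],M)])-px).ravel()
r=least_squares(g,[.49,-.01,-.15]);print(r.x,np.degrees(r.x[2]),np.abs(r.fun).max())
E
```

```text
[ 0.49356491 -0.01175822 -0.13139253  0.07852173] -7.528237357706016 [[-0.5, 0.0], [0.6, 0.7], [0.5, -0.2], [0.1, 0.3], [-1.1, -0.3], [0.2, 0.4], [-0.1, -0.6], [-0.4, 0.2], [-0.1, 0.1], [0.3, 0.2], [-0.1, -0.6], [0.3, -0.4]]
[ 0.49291999 -0.01158696 -0.13150233] -7.534528254829821 1.9859010778077106
```

Call:
{"method": "step_arm", "body": {
  "rows": [
    [[0,0.05,0.7],-0.24,0],
    [[0,0,0.7],0,0],
    [[0,0,0.7],0,0],
    [[0,0,0.6],0,0],
    [[0,0,0.4],0,0],
    [[0,0,0.2],0,0],
    [[0,0,0.05],0,0],
    [[0,0,0],0,0]
  ]
}}

```text
t: 19.4
ee_pos: [0.4306, -0.2066, 0.0503]
eef_rot: [0.265, 3.13, -0.001]
ft_force: [0.2, 0.0, 1.0]
grip_width: 0.088
finger_force: 0.0
```

Call:
{"method": "step_arm", "body": {
  "rows": [
    [[0,0,0.02],0,1],
    [[0,0,0],0,1],
    [[0,0,0],0,1],
    [[0,0,0],0,1],
    [[0,0,0],0,1]
  ]
}}

```text
t: 19.9
ee_pos: [0.4306, -0.2065, 0.0496]
eef_rot: [0.264, 3.13, -0.001]
ft_force: [-1.2, 0.2, 4.6]
grip_width: 0.0657
finger_force: 30.0
```

Call:
{"method": "step_arm", "body": {
  "rows": [
    [[0,0,-0.3],0,1],
    [[0,0,-0.6],0,1],
    [[0,0,-0.8],0,1],
    [[0,0,-0.8],0,1],
    [[0,0,0],0,1]
  ]
}}

```text
t: 20.4
ee_pos: [0.4315, -0.2072, 0.1521]
eef_rot: [0.264, 3.125, -0.006]
ft_force: [0.5, 0.5, -3.1]
grip_width: 0.0655
finger_force: 30.0
```

```bash
python3 - <<'E'
from h import *
go(.493,-.0117,.15,-7.53);s=manip.read_state();print(s['grip_width'],s['ft_force'])
E
```

```text
units [-0.7   5.08  0.04] turns -0.42 yaw now -9.65
0.06548313307465299 [ 0.5425417   0.53591961 -3.10908086]
```

Call:
{"method": "step_arm", "body": {
  "rows": [
    [[-0.1,0.8,0],-0.42,1],
    [[-0.1,0.8,0],0,1],
    [[-0.1,0.8,0],0,1],
    [[-0.1,0.8,0],0,1],
    [[-0.1,0.8,0],0,1],
    [[-0.1,0.8,0],0,1],
    [[-0.1,0.3,0],0,1],
    [[0,0,0],0,1],
    [[0,0,0],0,1]
  ]
}}

```text
t: 21.3
ee_pos: [0.4858, -0.0088, 0.1484]
eef_rot: [-0.207, -3.133, 0.0]
ft_force: [0.4, 0.5, -2.4]
grip_width: 0.0656
finger_force: 30.0
```

```bash
python3 - <<'E'
from h import *
im=snap('w6'); go(.493,-.0117,.1,-7.53)
cv2.imwrite('pics/w6c.png',cv2.resize(im[90:330,100:412],None,fx=2.5,fy=2.5))
E
```

```text
w6 21.35 [ 0.4858 -0.0091  0.1486] [-0.208 -3.134  0.   ] w 0.0656 f [ 0.4 -0.5 -2.3]
units [-0.19 -0.04  1.21] turns -0.01 yaw now -7.6
```

View pics/w6c.png

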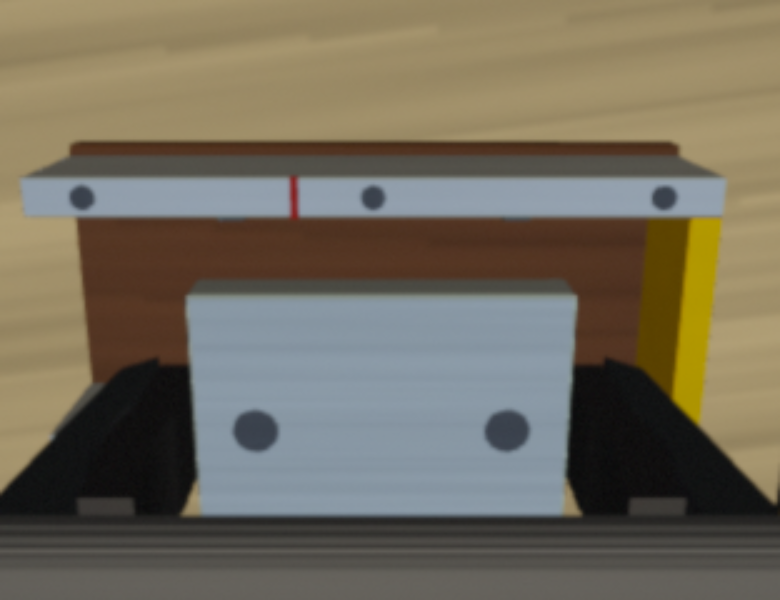

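The plate and bed are aligned: the fence edge runs level at rows 178 and 217, the red line is at (294,197), and the plate's near edge is at row 295 from column 187 to 577. I'll compute the relative offset from this view.

```bash
python3 - <<'E'
from h import *
from scipy.optimize import least_squares
C=ld('w6')
f=lambda l:np.array(l,float)/2.5+[100,90]
px=f([(22,178),(25,217),(725,178),(722,217),(294.5,178),(294.5,217)])
M=np.array([(-39,-85),(-29,-85),(-39,85),(-29,85),(-39,-19),(-29,-19)])/1e3
def P(p,M,z):
    c,s=np.cos(p[2]),np.sin(p[2]); return np.c_[p[0]+c*M[:,0]-s*M[:,1],p[1]+s*M[:,0]+c*M[:,1],np.full(len(M),z)]
for z in (.079,.082):
    r=least_squares(lambda p:(np.array([proj(C,q) for q in P(p,M,z)])-px).ravel(),[.49,-.01,-.13]);print(z,r.x,np.degrees(r.x[2]),np.round(r.fun,1))
pp=f([(187,295),(577,295)]);Q=[onz(C,p,.149) for p in pp];print(Q,np.linalg.norm(Q[0]-Q[1]))
a=r.x[2];X=np.array([np.cos(a),np.sin(a)]);print('plate c',(Q[0]+Q[1])[:2]/2+.025*X)
go(*r.x[:2],.1,np.degrees(a))
E
```

```text
0.079 [ 0.49326259 -0.01184421 -0.13115295] -7.514510446194285 [ 0.  -0.3  0.7  0.2 -0.3 -0.3 -0.9  0.2  0.  -0.3  0.5  0.2]
0.082 [ 0.492755   -0.01166299 -0.13135612] -7.526151033092904 [-1.9 -0.3 -1.2  0.5  1.9 -0.2  1.3  0.5 -0.3 -0.2  0.2  0.5]
[array([ 0.45749924, -0.03771467,  0.149     ]), array([0.46598333, 0.02665894, 0.149     ])] 0.06493027789374255
plate c [ 0.48652591 -0.00880233]
units [-0.18 -0.04  1.21] turns -0.01 yaw now -7.6
```

Call:
{"method": "step_arm", "body": {
  "rows": [
    [[-0.17,-0.04,0.2],0,1],
    [[0,0,0.4],0,1],
    [[0,0,0.4],0,1],
    [[0,0,0.4],0,1],
    [[0,0,0.3],0,1],
    [[0,0,0.2],0,1],
    [[0,0,0.15],0,1],
    [[0,0,0.1],0,1],
    [[0,0,0],0,1]
  ]
}}

```text
t: 22.25
ee_pos: [0.4927, -0.0108, 0.0629]
eef_rot: [-0.207, -3.134, -0.0]
ft_force: [1.1, -0.8, -3.0]
grip_width: 0.0656
finger_force: 30.0
```

Call:
{"method": "step_arm", "body": {
  "rows": [
    [[0,-0.01,0.06],0,1],
    [[0,0,0.04],0,1],
    [[0,0,0.02],0,1],
    [[0,0,0],0,1]
  ]
}}

```text
t: 22.65
ee_pos: [0.4926, -0.011, 0.0584]
eef_rot: [0.207, 3.135, -0.0]
ft_force: [-1.0, -0.1, -2.8]
grip_width: 0.0659
finger_force: 30.0
```

Call:
{"method": "step_arm", "body": {
  "rows": [
    [[0,0,0.02],0,1],
    [[0,0,0.01],0,1],
    [[0,0,0],0,1]
  ]
}}

```text
t: 22.95
ee_pos: [0.4927, -0.011, 0.0576]
eef_rot: [0.207, 3.134, -0.0]
ft_force: [-1.2, 0.9, 4.8]
grip_width: 0.0658
finger_force: 30.0
```

Call:
{"method": "step_arm", "body": {
  "rows": [
    [[0,0,0],0,0],
    [[0,0,0],0,0],
    [[0,0,0],0,0],
    [[0,0,-0.3],0,0],
    [[0,0,-0.6],0,0],
    [[0,0,-0.8],0,0],
    [[0,0,-0.8],0,0],
    [[0,0,-0.8],0,0],
    [[0,0,0],0,0]
  ]
}}

```text
t: 23.85
ee_pos: [0.4941, -0.0114, 0.1928]
eef_rot: [0.206, 3.127, -0.002]
ft_force: [0.8, 0.0, -0.9]
grip_width: 0.088
finger_force: 0.0
```

```bash
python3 - <<'E'
from h import *
im=snap('w7'); go(.45,.323,.2,0)
a=cv2.imread('pics/w1.png').astype(int); p=proj(ld('w1'),[.461,.325,.066]); print(p)
h=cv2.cvtColor(a.astype(np.uint8),cv2.COLOR_BGR2HSV)
u,v=map(int,p); w=h[v-60:v+60,u-60:u+60,1]; m=(w<75).astype(np.uint8)
m=cv2.morphologyEx(m,cv2.MORPH_CLOSE,np.ones((7,7),np.uint8)); m=cv2.morphologyEx(m,cv2.MORPH_OPEN,np.ones((5,5),np.uint8))
print(w[::8,::8])
cs,_=cv2.findContours(m,cv2.RETR_EXTERNAL,cv2.CHAIN_APPROX_NONE)
for c in cs: print(cv2.contourArea(c),cv2.minAreaRect(c+np.array([u-60,v-60])))
E
```

```text
w7 23.9 [ 0.4932 -0.0112  0.1906] [ 2.070e-01  3.131e+00 -1.000e-03] w 0.0881 f [-0.5  0.3 -0. ]
units [ 2.17  8.14 -0.25] turns -1.51 yaw now -7.55
[241.30905668 207.52545362]
[[ 87  89  86  88  89  87  87  87  88  91  90  89  89  86  86]
 [ 88  89  86  86  87  90  90  88  90  89  86  87  85  87  86]
 [ 87  87  88  88  89  90  88  86  87  88  88  86  87  88  87]
 [ 89  88  89  88  87  87  87  87  86  91 101  87  87  88  87]
 [ 88  87  88  88  86  87  88 108  97  51  44  86  88  87  87]
 [ 87  88  88  88  86  97  46  76  55  46  46  88  86  84  85]
 [ 88  89  88  86  87  55  54  77  50  70  39  71  85  85  84]
 [ 88  89  86  87  85  48  46  55  52  45  35  41  85  86  87]
 [ 86  85  84  85  86  82  45  51  56  82  48  46  86  85  86]
 [ 86  86  85  85  86  86  47  49  48  49  48  41  84  88  88]
 [ 86  88  87  88  86  87  50  49  42  48  81  88  88  88  88]
 [ 89  87  87  87  87  89  84  87  86  88  85  84  87  86  86]
 [ 84  86  86  87  86  88  83  84  86  87  87  87  87  87  87]
 [ 86  86  86  87  86  87  88  87  88  85  87  86  84  86  84]
 [ 87  88  88  86  88  89  85  85  84  85  86  87  87  88  87]]
2350.5 ((245.7621612548828, 205.72703552246094), (49.038818359375, 51.170936584472656), 72.89727020263672)
```

Call:
{"method": "step_arm", "body": {
  "rows": [
    [[0.21,0.83,0],0,0],
    [[0.21,0.83,0],0,0],
    [[0.21,0.83,0],0,0],
    [[0.21,0.83,0],0,0],
    [[0.21,0.83,0],0,0],
    [[0.21,0.83,0],0,0],
    [[0.21,0.83,0],0,0],
    [[0.21,0.83,0],0,0],
    [[0.21,0.83,0],0,0],
    [[0.2,0.7,0],0,0]
  ]
}}

```text
t: 24.9
ee_pos: [0.4519, 0.3254, 0.1875]
eef_rot: [-0.206, -3.133, 0.002]
ft_force: [0.2, -0.6, 0.5]
grip_width: 0.0879
finger_force: 0.0
```

Call:
{"method": "step_arm", "body": {
  "rows": [
    [[0,0,0],-1,0],
    [[0,0,0],0,0],
    [[0,0,0],0,0]
  ]
}}

```text
t: 25.2
ee_pos: [0.4525, 0.3235, 0.1882]
eef_rot: [-0.074, -3.139, 0.001]
ft_force: [0.5, 0.8, 0.2]
grip_width: 0.0883
finger_force: 0.0
```

```bash
python3 - <<'E'
from h import *
snap('w8')
for n in ('w1','w8'):
    C=ld(n); h=cv2.cvtColor(cv2.imread(f'pics/{n}.png'),cv2.COLOR_BGR2HSV); p=proj(C,[.461,.325,.066]); u,v=map(int,p)
    m=np.zeros(h.shape[:2],np.uint8); k=80 if n=='w8' else 60
    m[v-k:v+k,u-k:u+k]=(h[v-k:v+k,u-k:u+k,1]<72); m=cv2.morphologyEx(m,cv2.MORPH_CLOSE,np.ones((9,9),np.uint8)); m=cv2.morphologyEx(m,cv2.MORPH_OPEN,np.ones((7,7),np.uint8))
    c=max(cv2.findContours(m,cv2.RETR_EXTERNAL,cv2.CHAIN_APPROX_NONE)[0],key=cv2.contourArea)
    R=cv2.minAreaRect(c);print(n,R)
    q=np.array([onz(C,b,.066) for b in cv2.boxPoints(R)]);print(np.round(q,4),q.mean(0));d=q[1]-q[0];print(np.degrees(np.arctan2(d[1],d[0])))
    if n=='w8': im=cv2.imread('pics/w8.png'); cv2.imwrite('pics/w8c.png',cv2.resize(im[v-90:v+90,u-120:u+120],None,fx=3.3,fy=3.3)); print(u-120,v-90)
go(*q.mean(0)[:2],.06,0)
E
```

```text
w8 25.25 [0.4527 0.3234 0.1884] [-7.40e-02 -3.14e+00  1.00e-03] w 0.0884 f [ 0.2 -1.1 -1. ]
w1 ((245.72702026367188, 205.73785400390625), (48.59769058227539, 51.0974235534668), 72.89727020263672)
[[0.4378 0.3044 0.066 ]
 [0.4348 0.3529 0.066 ]
 [0.4834 0.3555 0.066 ]
 [0.4871 0.3051 0.066 ]] [0.46076503 0.32944507 0.066     ]
93.46500664265409
w8 ((261.0041198730469, 197.04507446289062), (59.84413146972656, 63.01288604736328), 84.80557250976562)
[[0.4371 0.3044 0.066 ]
 [0.4349 0.3524 0.066 ]
 [0.4835 0.3559 0.066 ]
 [0.4861 0.3055 0.066 ]] [0.46042683 0.32956547 0.066     ]
92.63640595403872
135 108
units [-0.19  0.17  3.21] turns -0.54 yaw now -2.7
```

View pics/w8c.png

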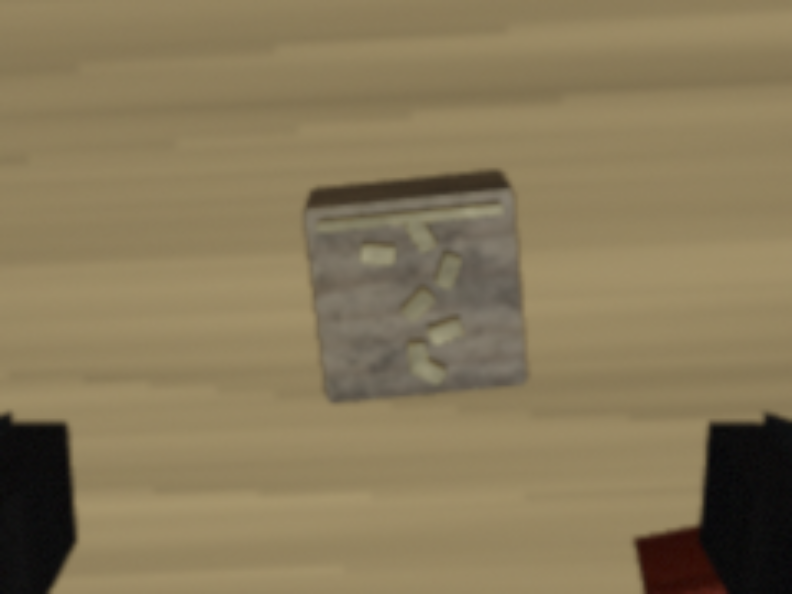

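The block's top corners are at crop pixels (306,206), (513,187), (526,384) and (330,402). That puts it at yaw +2.6°, centre (0.4605, 0.3298).

Call:
{"method": "step_arm", "body": {
  "rows": [
    [[0,0,0],-1,0],
    [[-0.2,0.15,0.5],-0.06,0],
    [[0,0,0.7],0,0],
    [[0,0,0.7],0,0],
    [[0,0,0.6],0,0],
    [[0,0,0.5],0,0],
    [[0,0,0.3],0,0],
    [[0,0,0.06],0,0],
    [[0,0,0],0,0]
  ]
}}

```text
t: 26.15
ee_pos: [0.4607, 0.3301, 0.055]
eef_rot: [-0.074, 3.141, 0.0]
ft_force: [0.4, 0.2, 0.2]
grip_width: 0.088
finger_force: 0.0
```

Call:
{"method": "step_arm", "body": {
  "rows": [
    [[0,0,0],0,1],
    [[0,0,0],0,1],
    [[0,0,0],0,1],
    [[0,0,0],0,1],
    [[0,0,0],0,1],
    [[0,0,0],0,1]
  ]
}}

```text
t: 26.75
ee_pos: [0.4605, 0.3303, 0.0549]
eef_rot: [-0.075, 3.14, 0.0]
ft_force: [-0.2, -0.7, 2.7]
grip_width: 0.0496
finger_force: 30.0
```

Call:
{"method": "step_arm", "body": {
  "rows": [
    [[0,0,-0.3],0,1],
    [[0,0,-0.6],0,1],
    [[0,0,-0.8],0,1],
    [[0,0,-0.8],0,1],
    [[0,0,0],1,1],
    [[0,0,0],1,1],
    [[0,0,0],0,1]
  ]
}}

```text
t: 27.45
ee_pos: [0.4603, 0.3302, 0.1555]
eef_rot: [0.2, 3.135, 0.0]
ft_force: [-0.3, -1.2, -0.6]
grip_width: 0.0496
finger_force: 30.0
```

```bash
python3 - <<'E'
from h import *
go(.4912,-.0256,.15,-7.53);s=manip.read_state();print(s['grip_width'],s['ft_force'])
E
```

```text
units [-1.89 -8.73  0.14] turns 0.05 yaw now -7.29
0.04960069962720857 [-0.32151737 -1.22040441 -0.57176016]
```

Call:
{"method": "step_arm", "body": {
  "rows": [
    [[-0.19,-0.87,0],0.05,1],
    [[-0.19,-0.87,0],0,1],
    [[-0.19,-0.87,0],0,1],
    [[-0.19,-0.87,0],0,1],
    [[-0.19,-0.87,0],0,1],
    [[-0.19,-0.87,0],0,1],
    [[-0.19,-0.87,0],0,1],
    [[-0.19,-0.87,0],0,1],
    [[-0.19,-0.87,0],0,1],
    [[-0.19,-0.87,0],0,1]
  ]
}}

```text
t: 28.45
ee_pos: [0.4904, -0.0262, 0.1551]
eef_rot: [0.202, 3.135, 0.0]
ft_force: [-0.8, 0.5, -1.7]
grip_width: 0.0498
finger_force: 30.0
```

Call:
{"method": "step_arm", "body": {
  "rows": [
    [[0,0,0],0,1],
    [[0,0,0],0,1]
  ]
}}

```text
t: 28.65
ee_pos: [0.4904, -0.0251, 0.1548]
eef_rot: [-0.205, -3.135, -0.0]
ft_force: [0.4, -0.2, -2.3]
grip_width: 0.0498
finger_force: 30.0
```

```bash
python3 - <<'E'
from h import *
im=snap('w9'); go(.4912,-.0256,.0729,-7.53);s=manip.read_state()
C=ld('w9');K,R,t=C
# automatic check: red line centroid on near fence, block edges rows
b,g,r=[im[...,i].astype(int) for i in range(3)]
m=((r-g>50)&(r-b>50)&(r>90)).astype(np.uint8)
n,l,s,ce=cv2.connectedComponentsWithStats(m)
exp=[proj(C,p) for p in ([.493-.034*.9914-.019*.131,-.0117+.034*.131-.019*.9914,.082],)]
print('expect line',np.round(exp,1))
for i in range(1,n):
  if s[i,4]>15: print(s[i],np.round(ce[i],1))
E
```

```text
w9 28.7 [ 0.4903 -0.0243  0.1548] [-0.204 -3.135 -0.   ] w 0.0499 f [ 0.4  0.8 -0.7]
units [-0.03 -0.03  2.05] turns 0.02 yaw now -7.44
expect line [[243.8 156.7]]
[242 148   3  16  33] [243.5 155.7]
```

The red line is at (243.5,155.7), within a pixel of the (243.8,156.7) predicted from the fitted bed pose. Lowering the block now.

Call:
{"method": "step_arm", "body": {
  "rows": [
    [[-0.03,-0.03,0.3],0,1],
    [[0,0,0.4],0,1],
    [[0,0,0.4],0,1],
    [[0,0,0.3],0,1],
    [[0,0,0.25],0,1],
    [[0,0,0.2],0,1],
    [[0,0,0.1],0,1],
    [[0,0,0.05],0,1],
    [[0,0,0],0,1]
  ]
}}

```text
t: 29.6
ee_pos: [0.4916, -0.026, 0.0748]
eef_rot: [0.205, 3.135, -0.0]
ft_force: [-0.9, -0.1, -1.1]
grip_width: 0.0499
finger_force: 30.0
```

Call:
{"method": "step_arm", "body": {
  "rows": [
    [[0,0,0.03],0,1],
    [[0,0,0.02],0,1],
    [[0,0,0],0,1],
    [[0,0,0],0,1]
  ]
}}

```text
t: 30.0
ee_pos: [0.4916, -0.0261, 0.0729]
eef_rot: [0.206, 3.134, -0.0]
ft_force: [0.1, -0.0, -0.8]
grip_width: 0.0497
finger_force: 30.0
```

Call:
{"method": "step_arm", "body": {
  "rows": [
    [[0,0,0.015],0,1],
    [[0,0,0.01],0,1],
    [[0,0,0],0,1]
  ]
}}

```text
t: 30.3
ee_pos: [0.4916, -0.0261, 0.0728]
eef_rot: [0.205, 3.134, -0.001]
ft_force: [-3.7, -0.0, 12.6]
grip_width: 0.0496
finger_force: 30.0
```

Call:
{"method": "step_arm", "body": {
  "rows": [
    [[0,0,0],0,0.3],
    [[0,0,0],0,0.3],
    [[0,0,0],0,0.3],
    [[0,0,-0.03],0,0.3],
    [[0,0,0],0,0.3],
    [[0,0,0],0,0.3]
  ]
}}

```text
t: 30.9
ee_pos: [0.4915, -0.026, 0.0729]
eef_rot: [-0.206, -3.135, -0.0]
ft_force: [-0.4, -0.2, -0.5]
grip_width: 0.0615
finger_force: 0.0
```

```bash
python3 - <<'E'
from h import *
s=manip.read_state();w=s['grip_width'];y=-.019+w/2;a=np.radians(-7.53)
print(w,s['ft_force'],s['t']);go(.493-np.sin(a)*y,-.0117+np.cos(a)*y,.0745,-7.53)
E
```

```text
0.06152613131307292 [-0.44272062 -0.20239087 -0.48567723] 30.9
units [ 0.01  0.65 -0.04] turns 0.01 yaw now -7.5
```

Call:
{"method": "step_arm", "body": {
  "rows": [
    [[0,0.06,0],0,0.3],
    [[0,0.06,0],0,0.3],
    [[0,0.06,0],0,0.3],
    [[0,0.06,0],0,0.3],
    [[0,0.06,0],0,0.3],
    [[0,0.06,0],0,0.3],
    [[0,0.06,0],0,0.3],
    [[0,0.06,0],0,0.3],
    [[0,0.06,0],0,0.3],
    [[0,0.04,0],0,0.3]
  ]
}}

```text
t: 31.9
ee_pos: [0.4946, -0.0028, 0.073]
eef_rot: [0.205, 3.135, 0.0]
ft_force: [-0.3, -0.7, -0.6]
grip_width: 0.0617
finger_force: 0.3
```

Call:
{"method": "step_arm", "body": {
  "rows": [
    [[0,0,0],0,0.3],
    [[0,0,0],0,0.3]
  ]
}}

```text
t: 32.1
ee_pos: [0.4946, -0.003, 0.073]
eef_rot: [0.205, 3.135, 0.0]
ft_force: [-0.8, 0.2, 0.7]
grip_width: 0.0618
finger_force: 0.0
```

```bash
python3 - <<'E'
from h import *
s=manip.read_state();w=s['grip_width'];y=-.019+w/2;a=np.radians(-7.53)
print(w,s['ft_force'],s['t'],s['finger_force']);go(.493-np.sin(a)*y,-.0117+np.cos(a)*y,.0745,-7.53)
E
```

```text
0.061765387391985664 [-0.77498298  0.16310142  0.73669833] 32.1 0.0
units [ 0.01  0.08 -0.04] turns 0.01 yaw now -7.5
```

Call:
{"method": "step_arm", "body": {
  "rows": [
    [[0,0.04,0],0,0.3],
    [[0,0.02,0],0,0.3],
    [[0,0,0],0,0.3],
    [[0,0,0],0,0.3]
  ]
}}

```text
t: 32.5
ee_pos: [0.4949, -0.0006, 0.073]
eef_rot: [0.206, 3.135, 0.0]
ft_force: [0.3, -0.5, 0.7]
grip_width: 0.0619
finger_force: 0.0
```

Call:
{"method": "step_arm", "body": {
  "rows": [
    [[0,-0.07,0],0,0.3],
    [[0,0,0],0,0.3],
    [[0,0,-0.3],0,0.3],
    [[0,0,-0.6],0,0.3],
    [[0,0,-0.8],0,0.3],
    [[0.3,0,-0.8],0,0.3],
    [[0.5,0,-0.5],0,0.3],
    [[0,0,0],0,0.3],
    [[0,0,0],0,0.3]
  ]
}}

```text
t: 33.4
ee_pos: [0.4629, 0.0007, 0.1928]
eef_rot: [0.206, 3.134, -0.0]
ft_force: [-0.0, -0.7, -0.9]
grip_width: 0.0617
finger_force: 0.0
```

```bash
python3 - <<'E'
from h import *
im=snap('w10'); C=ld('w10')
u,v=map(int,proj(C,[.494,-.006,.082])); u0,v0=max(0,u-110),max(0,v-80); print(u0,v0)
cv2.imwrite('pics/w10c.png',cv2.resize(im[v0:v0+160,u0:u0+220],None,fx=3.6,fy=3.6,interpolation=cv2.INTER_CUBIC))
E
```

```text
w10 33.45 [0.463  0.0006 0.1922] [-0.206 -3.134 -0.   ] w 0.0618 f [-0.1 -1.1 -0.6]
139 151
```

View pics/w10c.png

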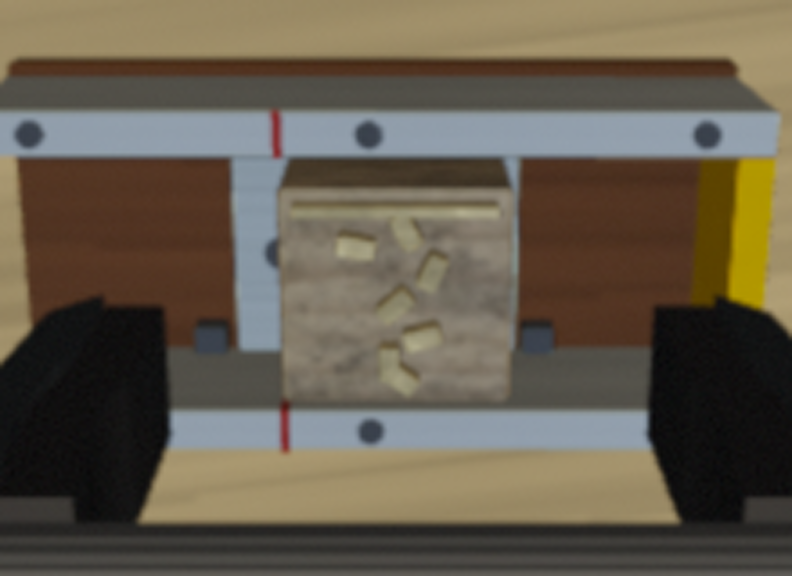

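The block stands on the plate between the fences, relief up. Its trailing edge runs from (281,188) to (284,400), and the red line from (276,134) to (285,430), so they all but coincide. A numeric check follows.

```bash
python3 - <<'E'
from h import *
C=ld('w10'); f=lambda u,v,z:onz(C,(u/3.6+139,v/3.6+151),z)
a=np.radians(-7.53);Y=np.array([-np.sin(a),np.cos(a)]);X=np.array([np.cos(a),np.sin(a)])
b=lambda p:np.round(1e3*np.array([(p[:2]-[.493,-.0117])@X,(p[:2]-[.493,-.0117])@Y]),2)
for n,p in [('line-',f(276.5,134,.082)),('line+',f(285,430,.082)),('blk t-',f(281,188,.084)),('blk t+',f(284,400,.084)),('blk f-',f(511,188,.084)),('blk f+',f(509,400,.084)),('plate back',f(238,340,.058)),('plate back2',f(232,165,.058)),('plate front',f(517,340,.058))]: print(n,b(p))
go(.4949,-.0007,.0730,-7.53)
E
```

```text
line- [-34.32 -18.97]
line+ [ 33.52 -19.02]
blk t- [-23.27 -18.15]
blk t+ [ 25.17 -18.82]
blk f- [-23.31  29.51]
blk f+ [25.12 30.21]
plate back [ 22.82 -32.19]
plate back2 [-20.53 -31.95]
plate front [22.75 34.06]
units [-0.8   0.07  2.98] turns 0.0 yaw now -7.52
```

```bash
python3 -c "
from plant import manip
print(manip.close_job())"
```

```text
the job is handed in; nothing more can be done
None
```

The job is handed in: the plate lies flat inside the four stubs, and the block's trailing edge measures within about 0.7 mm of the red line and square to the channel, with about 33.5 s on the clock; I set the plate back in its cradle once to re-grip it higher, and the final view did not include the bystanders.

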